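# Shut the driver enclosure and lock its quarter-turn fastener

## Robot

A 6-joint arm with a two-finger parallel gripper is mounted at the origin on a cart in front of the work surface, level with it; the furniture and walls round the work are solid. World frame = base frame: x ahead of the robot, y to its left, z up, the work surface at z = 0. Lengths are in m, angles in degrees, forces in N, time in s.
With the tool pointing down it reaches from about 0.4 to 0.825 m from the base axis. Payload 7 kg.
Tool frame: the origin (TCP) lies midway between the tips of the shut fingers; the grasp point (between the pads) lies 19 mm behind it; z points along the fingers, y is the direction in which the jaws open and shut (so a half turn about z gives the same grasp; the last joint's range is limited). The gripper opens to 88 mm and grips with 3 to 60 N. Pads are 19 mm wide; open, the fingers measure 130 mm over their backs; the gripper's body (78 mm by 193 mm) begins 47 mm behind the grasp point.
Start: joints at [-51.331, 20.546, 0.682, 0, -70.136, -16.507], TCP at [0.255, -0.625, 0.227] pointing down, gripper open.
Joint ranges: [-176.03, 176.03], [-82.01, 121.73], [-58.28, 71.71], [-173.87, 95.51], [-174.79, -0.11], [-173.66, 173.66]. Speed limits (degrees/s): [136.94, 136.94, 172.46, 180, 180, 180].

## Interface

Orientations are given as [roll, pitch, yaw] about the fixed x, y, z axes, in that order (R = Rz(yaw) Ry(pitch) Rx(roll)).
In Python, from plant import get_state, capture, get_calibration, close_job, boxes_of, cut_out gives the robot as it stands.
- The arm moves only by the tool apply_moves, never from a script. Its argument "commands" is a list of rows, each an object with "grip": the closure, from 0 (fully open) to 1 (shut); "slide": the shift along the tool's x, y, z in m, a list of three; "roll": the turn about the tool's z in degrees. In form: [{"grip": grip, "slide": [x, y, z], "roll": roll}, ...]. A call has 1 to 5 rows; each row is the pose to reach, as a shift and turn from the pose commanded when the call began, along the tool's axes at that moment; what a row does not reach only later rows make up. A row lasts 1/8 s, in which the tool goes at most 62.5 mm and 10.7 degrees, less where a joint would pass 70% of its speed; a pose out of reach is approached as far as the arm can. A call with a gripper value outside its range is refused whole. The fingers move at their own pace and stop on an object; "grip_force" is the grip in N (left out, the last holds). Time passes only in rows, so rows that repeat a pose let the fingers close. It gives the time, the measured TCP pose, the force and the opening at its end, in the units of the state.
- get_state(): the state, without advancing time (a new reading comes with each control period).
- capture(name): name is "side" or "top" or "wrist"; returns (picture, depth): 400x640x3 uint8, red, green, blue; 400x640 float32, m along the optical axis (not along the pixel's ray), 0 where there is no reading.
- get_calibration(name): a dict with "mtx" (3x3 intrinsics, pixels), "R" (3x3) and "t" (3): a world point X has camera coordinates R X + t. Camera axes: x right, y down, z forward; pixel columns grow to the right and rows downward; lengths in m; the calibration is good to about 2 mm. The wrist camera is an equidistant fisheye: a pixel r from the principal point sees the ray r / f radians off the axis. A picture is of the moment at which its call begins: read the wrist's pose just before it. get_calibration takes no time and is no camera call; for the wrist camera it gives the pose at the moment of the call.
- close_job(): hands the job in, once; it reports no verdict.
Trained networks look in the newest picture that a camera, given by its name, has taken for a name from the list of things; names that differ only in an ending like _2 or _b are one class to them, and where a whole thing is asked for, a point or a joint stands for the part that bears it (a point fixed in the world has none). Each returns a list of dicts, best first, with "score" (0 to 1); they miss things now and then, are a little off and sometimes report something else, mostly with a low value. They report only what shows in the picture. A call takes as long as a camera call.
- boxes_of(name, camera): "position" ([x, y, z] in m, in the coordinates of the camera as it stood for that picture, good to about 4 mm: the middle of the surface that is visible of it).
- cut_out(name, camera): "mask" (400x640 bool, what is visible of it).
The state is a dict: "time_s": time; "joints": joint angles; "qd": joint speeds; "joint_torque": joint torques, N m; "tcp_pos": TCP position; "eef_rot": TCP orientation; "contact_force": force on the tool from outside, world axes, zero at the start; "moment": the same for the moment, N m; "gripper_width": finger opening in m.
Only numpy, scipy, OpenCV 4.12 (cv2) and the standard library are available. Lean on these libraries where they do the work, as an engineer would, in place of code of your own. Each camera call takes 0.05 s, during which the arm holds its last target.

## Task

Push the half-open panel of the grey enclosure fully shut with the fingertips, then set a fingertip in the slot of the round fastener on the panel and turn it clockwise (seen from above) as far as it goes, so that the panel is locked. Do not grasp or lift anything, do not raise the panel further, and leave the gauge block, the black tub and the screw tin where they are.

Things in the scene. Friction and masses are not known exactly. Their poses are not given: they have to be found in the camera images.
- case: Grey sheet-metal enclosure, fixed to the bench, 170 (x) x 200 (y) x 80 mm high, open at the top, an LED driver inside. Origin: centre of its underside, on the bench. The panel's hinge line runs along the case's y axis at x = +85 mm, z = +80 mm (the side away from the robot).
- lid (a joint): Angle (rad) of the grey hinged panel: 0 = fully shut, level on the rim; grows as its front edge rises. It stays at any angle by friction (0.45 N m); 2 to 5 N from above near the front edge moves it. Plate 6 mm thick, its underside on the hinge line, 170 mm from hinge line to free front edge, 200 mm across; shut, its top face is 86 mm above the bench.
- lid_edge (a point): Middle of the panel's free front edge, on its top face (axes: x towards the hinge, y along it, z out of the top face). A round black collar, 108 mm outer diameter, 20 mm high, holds the fastener on the top face, centred 70 mm from this edge on the middle line; 46 mm of bare panel remain on either side of it. Raised marks before and behind it show the slot's locked direction.
- fastener (a joint): Turn (rad) of the aluminium rotor: 0 = open, slot across the panel (along the hinge); grows clockwise seen from above; stop at 1.571 = locked, slot front to back, its cam tongue caught under a keeper lip in the case. Friction 0.05 N m, no spring: it stays where it is left.
- slot (a point): Centre of the slot's floor, on the rotor's axis; 88 mm above the bench with the panel shut. The slot lies along this point's y: 93 mm long, ends closed by the collar, 40 mm wide, 16 mm deep, its walls flush inside the collar. A tip in one end, about 26 mm off the axis, led round the axis, pushes the wall; it must go beyond 90 degrees by its play in the slot, up to the stop.
- gauge_mid (a point): Centre of a plain ground gauge block, 36 x 36 x 30 mm, loose on the bench; leave it alone.
- tub_mid (a point): Centre of a small open black tub, 34 x 62 x 28 mm, loose on the bench; leave it alone.
- tin_mid (a point): Centre of a flat round tin with a green lid, 66 mm in diameter and 22 mm high, loose on the bench beside the enclosure; leave it alone.

How it is judged (in metres and radians):
On the way, in this order (a step that is already met when the one before it is completed fails the run):
1. the panel is fully shut, the fastener still open (value of joint lid below 0.03 rad and value of joint fastener below 0.9 rad), for 0.1 s.
2. the fastener is turned to its stop with the panel shut (value of joint lid below 0.03 rad and value of joint fastener above 1.43 rad), for 0.1 s.
At the end, for the whole second after the job is handed in: The panel is shut to within 0.03 rad (5 mm at its edge), the fastener stands within about 8 degrees of its locked stop (above 1.43 rad), and the three bystanders are within 20 mm of where they were (all of step 2 and distance of each of gauge_mid, tub_mid, tin_mid from where it was at the start of the episode below 0.02 m); the robot touches nothing.
It fails at once if the panel is lifted further open (value of joint lid above 0.8 rad).
It fails at once if the fastener is turned to locked while the panel is open (value of joint lid above 0.1 rad and value of joint fastener above 0.9 rad).
It fails at once if the gauge block, tub or tin is moved or lifted (distance of any of gauge_mid, tub_mid, tin_mid from where it was at the start of the episode above 0.02 m).
It also fails if it takes over 48 s, if anything falls off the work surface, if the arm or the gripper's body presses on something with over 40 N, if the wrist force passes 120 N, or if a joint passes its speed limit or range.

## Working session

There is one attempt and no reset: what is moved stays moved. The work goes in short steps, Python scripts to look and compute and a tool call to move; the robot and the scene stay as the last step left them, time stands still between calls to the robot, and variables do not carry over. Pictures are saved under pics/ and viewed, and the job is handed in when it is done.

Besides the shell and the picture viewer there is one more tool, called after "Call:" by a JSON object that holds its "method" and its "body", one argument or row to a line. apply_moves: Moves the arm, as the interface text tells. Its arguments: {"type":"object","properties":{"commands":{"type":"array"},"grip_force":{"type":"number"}},"required":["commands"]}

```bash
mkdir -p pics; ls; cat > h.py <<'E'
import numpy as np, cv2
from plant import *
def cap(name,fn):
    p,d=capture(name); cv2.imwrite('pics/'+fn,cv2.cvtColor(p,cv2.COLOR_RGB2BGR)); np.save('/tmp/%s_d.npy'%name,d); return p,d
def world(name,u,v,z):
    c=get_calibration(name);K=np.array(c['mtx']);R=np.array(c['R']);t=np.array(c['t'])
    p=np.array([(u-K[0,2])/K[0,0]*z,(v-K[1,2])/K[1,1]*z,z]);return R.T@(p-t)
def c2w(name,p):
    c=get_calibration(name);return np.array(c['R']).T@(np.array(p)-np.array(c['t']))
E
python3 - <<'E'
from h import *
s=get_state();print({k:np.round(v,3).tolist() for k,v in s.items()})
for n in('side','top'):
    cap(n,n+'1.png')
    for o in('case','lid','lid_edge','fastener','slot','gauge_mid','tub_mid','tin_mid'):
        try: print(n,o,[(round(b['score'],2),np.round(c2w(n,b['position']),3).tolist()) for b in boxes_of(o,n)[:2]])
        except Exception as e: print(n,o,e)
E
```

```text
pics
{'time_s': 0.0, 'joints': [-51.332, 20.593, 0.633, -0.02, -70.135, -16.506], 'qd': [-0.028, -0.007, -0.044, -0.127, -0.086, -0.049], 'joint_torque': [0.001, -58.272, 29.306, 6.998, 0.007, -0.0], 'tcp_pos': [0.254, -0.625, 0.226], 'eef_rot': [179.904, -0.008, -157.845], 'contact_force': [-0.863, 0.357, 0.524], 'moment': [-0.006, -0.042, -0.011], 'gripper_width': 0.087}
side case [(0.68, [0.58, 0.298, 0.055])]
side lid [(0.65, [0.578, 0.301, 0.162])]
side lid_edge [(0.67, [0.579, 0.299, 0.158])]
side fastener [(0.6, [0.575, 0.277, 0.131])]
side slot [(0.52, [0.575, 0.275, 0.134])]
side gauge_mid [(0.97, [0.372, 0.169, 0.021])]
side tub_mid [(0.64, [0.367, 0.294, 0.017])]
side tin_mid [(0.51, [0.49, 0.14, 0.024])]
top case [(0.94, [0.568, 0.274, 0.122]), (0.34, [0.511, 0.135, 0.021])]
top lid [(0.9, [0.592, 0.271, 0.154])]
top lid_edge [(0.61, [0.594, 0.27, 0.152])]
top fastener [(0.75, [0.606, 0.274, 0.146])]
top slot [(0.81, [0.61, 0.274, 0.143]), (0.26, [0.361, 0.298, 0.004])]
top gauge_mid [(0.62, [0.375, 0.155, 0.03]), (0.56, [0.51, 0.136, 0.022])]
top tub_mid [(0.6, [0.361, 0.295, 0.004])]
top tin_mid [(0.92, [0.509, 0.136, 0.022])]
```

View pics/top1.png

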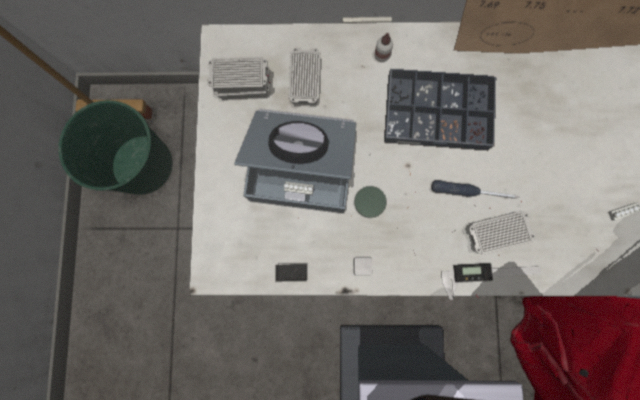

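View pics/side1.png

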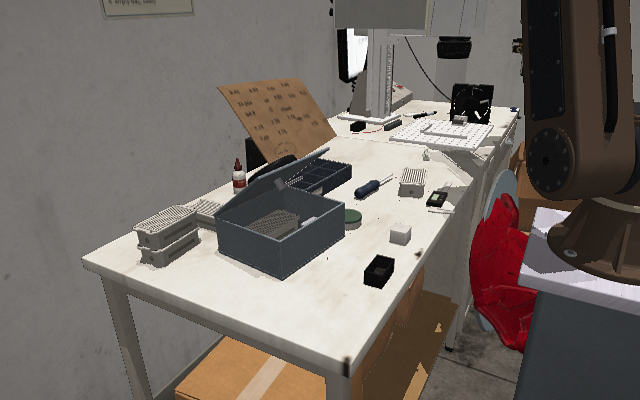

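```bash
python3 - <<'E'
from h import *
p,d=cap('top','top2.png')
c=get_calibration('top');print(np.round(np.array(c['mtx']),1).tolist(),np.round(np.array(c['R']),3).tolist(),np.round(c['t'],3))
b=boxes_of('lid','top') 
m=cut_out('lid','top')[0]['mask']; print(m.sum())
mf=cut_out('fastener','top')[0]['mask']; print(mf.sum())
K=np.array(c['mtx']);R=np.array(c['R']);t=np.array(c['t'])
vv,uu=np.mgrid[:400,:640]
P=np.stack([(uu-K[0,2])/K[0,0]*d,(vv-K[1,2])/K[1,1]*d,d],-1)
W=(P-t)@R; np.save('/tmp/W.npy',W)
me=cv2.erode(m.astype(np.uint8),np.ones((3,3)))>0
pts=W[me&(d>0)]
# ransac plane
rng=np.random.default_rng(0);best=0
for i in range(500):
    a=pts[rng.choice(len(pts),3,False)];n=np.cross(a[1]-a[0],a[2]-a[0]);l=np.linalg.norm(n)
    if l<1e-6: continue
    n/=l;k=abs((pts-a[0])@n)<0.003
    if k.sum()>best:best=k.sum();K_=k
q=pts[K_];cm=q.mean(0);n=np.linalg.svd(q-cm)[2][2];n*=np.sign(n[2])
print('plane',len(q),len(pts),cm,n,'tilt',np.arccos(n[2]),'yaw',np.degrees(np.arctan2(-n[1],-n[0])))
# all pixels in window on the plane
win=np.zeros_like(m);win[90:200,220:375]=1
on=win&(abs((W-cm)@n)<0.004)&(W[...,2]>0.06)
cs=cv2.minAreaRect(np.argwhere(on)[:,::-1].astype(np.float32));
# lid coordinates
th=np.arccos(n[2]); ey=np.cross(n,[0,0,1]);ey/=np.linalg.norm(ey);
if ey[1]<0: ey=-ey
ex=np.cross(ey,n);print('ex',ex,'ey',ey)
Q=W[on]-cm;a=Q@ex;bb=Q@ey
print('a',np.percentile(a,[0,1,50,99,100]),'b',np.percentile(bb,[0,1,50,99,100]))
for u,v in [(265,112),(357,120),(353,178),(236,165)]: print(u,v,W[v,u])
# rim
rim=win&(abs(W[...,2]-0.08)<0.006)
print('rim',rim.sum())
vis=np.zeros((400,640,3),np.uint8);vis[on]=(0,255,0);vis[rim]=(0,0,255)
img=cv2.resize(np.hstack([p[80:230,200:400,::-1],vis[80:230,200:400]]),None,fx=2,fy=2,interpolation=0);cv2.imwrite('pics/v1.png',img)
E
```

```text
[[447.4, 0.0, 317.4], [0.0, 447.4, 192.1], [0.0, 0.0, 1.0]] [[-0.001, -1.0, -0.021], [-0.987, 0.004, -0.158], [0.158, 0.021, -0.987]] [0.242 0.524 0.858]
6281
1157
plane 4151 5873 [0.59528324 0.27202026 0.14638574] [ 0.61949228 -0.0816972   0.78073996] tilt 0.6749471743570681 yaw 172.487318584951
ex [ 0.77403805 -0.10207834 -0.62485607] ey [ 0.13074563  0.99141595 -0.        ]
a [-0.07513752 -0.07325264  0.00184253  0.10186505  0.10698594] b [-0.09969722 -0.09791207 -0.00350076  0.10006545  0.10254426]
265 112 [0.67940034 0.3434719  0.08654309]
357 120 [6.89879238e-01 1.55508551e-01 2.41083793e-04]
353 178 [0.56169552 0.16597742 0.00142811]
236 165 [0.54923958 0.3768897  0.18901864]
rim 572
```

View pics/v1.png

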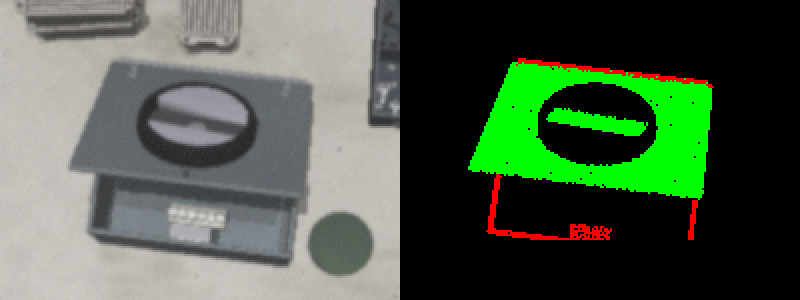

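```bash
python3 - <<'E'
from h import *
p,d=cap('side','side2.png')
c=get_calibration('side');K=np.array(c['mtx']);R=np.array(c['R']);t=np.array(c['t'])
vv,uu=np.mgrid[:400,:640]
P=np.stack([(uu-K[0,2])/K[0,0]*d,(vv-K[1,2])/K[1,1]*d,d],-1)
W2=((P-t)@R)[d>0]; W=np.load('/tmp/W.npy').reshape(-1,3)
for nm,A in(('side',W2),('top',W)):
  print(nm)
  for x0 in np.arange(0.2,0.9,0.1):
    print(round(x0,1),[ (round(float(q.max()),2) if len(q:=A[(abs(A[:,0]-x0)<.05)&(abs(A[:,1]-y0)<.05)&(A[:,2]<1.0)][:,2]) else None) for y0 in np.arange(-0.8,0.5,0.1)])
# rim fit
W=np.load('/tmp/W.npy'); win=np.zeros((400,640),bool);win[90:200,220:375]=1
rim=W[win&(abs(W[...,2]-0.08)<0.006)]
ex=np.array([.9914,-.1307]);ey=np.array([.1307,.9914]);c0=np.array([.581,.274])
a=(rim[:,:2]-c0)@ex;b=(rim[:,:2]-c0)@ey
f=(a<-.07)&(abs(b)>.05); print('front',np.polyfit(b[f],a[f],1),f.sum())
for s in(1,-1):
  k=(a<-.0)&(a>-.07)&(s*b>.07); print('side',s,np.polyfit(a[k],b[k],1),b[k].min(),b[k].max(),k.sum())
k=(a>.06);print('hinge',np.polyfit(b[k],a[k],1),a[k].min(),a[k].max(),b[k].min(),b[k].max())
E
```

```text
side
0.2 [-0.25, -0.23, -0.23, -0.27, -0.36, -0.77, -0.78, None, 0.45, 0.45, None, None, None]
0.3 [0.0, 0.39, 0.39, 0.0, 0.0, 0.0, 0.0, 0.02, 0.01, 0.0, 0.0, 0.03, 0.0]
0.4 [0.02, 0.45, 0.45, 0.01, 0.0, 0.0, 0.04, 0.04, 0.02, 0.03, 0.03, 0.03, 0.0]
0.5 [0.15, 0.34, 0.45, 0.01, 0.02, 0.0, 0.04, 0.04, 0.03, 0.02, 0.19, 0.19, 0.19]
0.6 [0.01, 0.36, 0.45, 0.01, 0.0, 0.0, 0.0, 0.05, 0.05, 0.05, 0.19, 0.19, 0.19]
0.7 [0.02, 0.39, 0.46, 0.01, 0.0, 0.0, 0.0, 0.04, 0.04, 0.05, 0.09, 0.1, 0.11]
0.8 [0.36, 0.46, 0.46, 0.0, 0.0, 0.01, 0.01, 0.05, 0.01, 0.1, 0.04, 0.08, 0.08]
top
0.2 [None, None, -0.26, -0.26, -0.37, -0.77, -0.67, -0.67, 0.3, 0.24, -0.67, -0.77, -0.77]
0.3 [None, None, -0.23, -0.21, 0.01, 0.01, 0.01, 0.02, 0.02, 0.01, 0.0, 0.03, 0.0]
0.4 [None, None, None, None, 0.01, 0.01, 0.04, 0.04, 0.02, 0.03, 0.93, 0.03, 0.0]
0.5 [None, None, None, None, 0.03, 0.01, 0.04, 0.04, 0.03, 0.03, 0.19, 0.19, 0.19]
0.6 [None, None, None, None, 0.01, 0.01, 0.01, 0.05, 0.05, 0.05, 0.19, 0.2, 0.19]
0.7 [None, None, None, 0.0, 0.01, 0.01, 0.01, 0.05, 0.04, 0.05, 0.1, 0.11, 0.11]
0.8 [None, None, None, 0.0, 0.01, 0.01, 0.02, 0.05, 0.05, 0.1, 0.04, 0.08, 0.08]
front [ 0.07366526 -0.08545655] 84
side 1 [0.00664317 0.09849319] 0.09585729898787806 0.10147881871652889 70
side -1 [-0.00238122 -0.09620235] -0.09855183803388683 -0.09365331996490982 54
hinge [0.00369545 0.09237119] 0.08705225582295968 0.09639675982957642 -0.09972289197048861 0.09600150187178788
```

```bash
cat >> h.py <<'E'
from scipy.spatial.transform import Rotation as Ro
EX=np.array([.9914,-.1307,0]);EY=np.array([.1307,.9914,0]);H=np.array([.6654,.264,0])
def rows(targets):
    "targets: (x,y,z,yaw) world; prints slides/roll from measured pose (rounded)"
    s=get_state();R=Ro.from_euler('xyz',s['eef_rot'],degrees=True).as_matrix();p=np.array(s['tcp_pos'])
    for x,y,z,w in targets:
        dr=-(w-s['eef_rot'][2]); print(np.round(R.T@(np.array([x,y,z])-p),3).tolist(), round((dr+180)%360-180,1))
def st():
    s=get_state();print({k:np.round(s[k],3).tolist() for k in('time_s','tcp_pos','eef_rot','contact_force','moment','gripper_width')})
E
python3 - <<'E'
from h import *
rows([(.255,-.565,.235,-147.8),(.255,-.505,.245,-137),(.275,-.45,.255,-127),(.305,-.4,.265,-117),(.33,-.35,.27,-107)])
E
```

```text
[-0.023, 0.056, -0.008] -10.0
[-0.046, 0.111, -0.018] -20.8
[-0.085, 0.154, -0.028] -30.8
[-0.132, 0.189, -0.038] -40.8
[-0.174, 0.226, -0.043] -50.8
```

Call:
{"method": "apply_moves", "body": {
  "commands": [
    {"grip": 0, "slide": [-0.023, 0.056, -0.01], "roll": -10},
    {"grip": 0, "slide": [-0.046, 0.111, -0.02], "roll": -20},
    {"grip": 0, "slide": [-0.085, 0.154, -0.03], "roll": -30},
    {"grip": 0, "slide": [-0.132, 0.189, -0.04], "roll": -40},
    {"grip": 0, "slide": [-0.174, 0.226, -0.043], "roll": -50}
  ]
}}

```text
time_s: 1.78
tcp_pos: [0.3313, -0.3488, 0.2706]
eef_rot: [-179.9, -0.0, -107.5]
contact_force: [0.9, 0.4, 0.7]
gripper_width: 0.0881
```

```bash
python3 - <<'E'
from h import *
st()
rows([(.35,-.29,.27,-97),(.37,-.23,.27,-87),(.39,-.17,.27,-77),(.41,-.11,.27,-67),(.43,-.05,.27,-57)])
E
```

```text
{'time_s': 1.775, 'tcp_pos': [0.331, -0.349, 0.271], 'eef_rot': [-179.877, -0.025, -107.518], 'contact_force': [0.945, 0.354, 0.738], 'moment': [0.03, -0.124, 0.013], 'gripper_width': 0.088}
[-0.062, -0.0, 0.001] -10.5
[-0.125, -0.001, 0.001] -20.5
[-0.188, -0.002, 0.001] -30.5
[-0.251, -0.003, 0.001] -40.5
[-0.315, -0.004, 0.001] -50.5
```

Call:
{"method": "apply_moves", "body": {
  "commands": [
    {"grip": 0, "slide": [-0.062, 0, 0], "roll": -10},
    {"grip": 0, "slide": [-0.125, 0, 0], "roll": -20},
    {"grip": 0, "slide": [-0.187, 0, 0], "roll": -30},
    {"grip": 0, "slide": [-0.25, -0.003, 0], "roll": -40},
    {"grip": 0, "slide": [-0.312, -0.004, 0], "roll": -50}
  ]
}}

```text
time_s: 2.4
tcp_pos: [0.4302, -0.0524, 0.2702]
eef_rot: [-179.9, -0.0, -57.5]
contact_force: [1.0, -0.8, -0.4]
gripper_width: 0.0876
```

```bash
python3 - <<'E'
from h import *
st()
f=lambda d,z,y:tuple(H+EX*-d)[:2]+(z,y)
print(f(.108,.2,-7.5))
rows([(.45,.01,.27,-47),(.475,.065,.27,-37),(.5,.12,.27,-27),(.52,.18,.27,-17),(.54,.23,.27,-7.5),f(.108,.25,-7.5)])
E
```

```text
{'time_s': 2.4, 'tcp_pos': [0.43, -0.052, 0.27], 'eef_rot': [-179.909, -0.03, -57.486], 'contact_force': [0.999, -0.775, -0.375], 'moment': [-0.042, -0.059, 0.032], 'gripper_width': 0.088}
(np.float64(0.5583288), np.float64(0.2781156), 0.2, -7.5)
[-0.042, -0.05, 0.0] -10.5
[-0.075, -0.101, 0.0] -20.5
[-0.108, -0.152, 0.0] -30.5
[-0.148, -0.201, 0.0] -40.5
[-0.179, -0.244, 0.0] -50.0
[-0.21, -0.286, 0.021] -50.0
```

Call:
{"method": "apply_moves", "body": {
  "commands": [
    {"grip": 0, "slide": [-0.042, -0.05, 0], "roll": -10},
    {"grip": 0, "slide": [-0.075, -0.101, 0], "roll": -20},
    {"grip": 0, "slide": [-0.108, -0.152, 0], "roll": -30},
    {"grip": 0, "slide": [-0.148, -0.201, 0], "roll": -40},
    {"grip": 0, "slide": [-0.179, -0.244, 0], "roll": -50}
  ]
}}

```text
time_s: 3.02
tcp_pos: [0.5416, 0.2293, 0.2697]
eef_rot: [-180.0, -0.0, -7.5]
contact_force: [0.6, -0.2, 1.2]
gripper_width: 0.0876
```

```bash
cat >> h.py <<'E'
def arc(th,r=.158):
    d=r*np.cos(th)-.006*np.sin(th)-.0095; z=.08+r*np.sin(th)+.006*np.cos(th)
    return tuple(H-EX*d)[:2]+(z,-7.5)
E
python3 - <<'E'
from h import *
st();a=arc(.675);print(a)
rows([a[:2]+(.25,-7.5),a[:2]+(.22,-7.5),a[:2]+(.2,-7.5),a])
cap('top','top3.png');cap('side','side3.png')
E
```

```text
{'time_s': 3.025, 'tcp_pos': [0.542, 0.229, 0.27], 'eef_rot': [-179.986, -0.021, -7.459], 'contact_force': [0.632, -0.205, 1.184], 'moment': [-0.191, 0.017, 0.012], 'gripper_width': 0.088}
(np.float64(0.5562445655250952), np.float64(0.27839037248927784), np.float64(0.18341801774977126), -7.5)
[0.008, -0.051, 0.02] 0.0
[0.008, -0.051, 0.05] 0.0
[0.008, -0.051, 0.07] 0.0
[0.008, -0.051, 0.086] 0.0
```

View pics/side3.png

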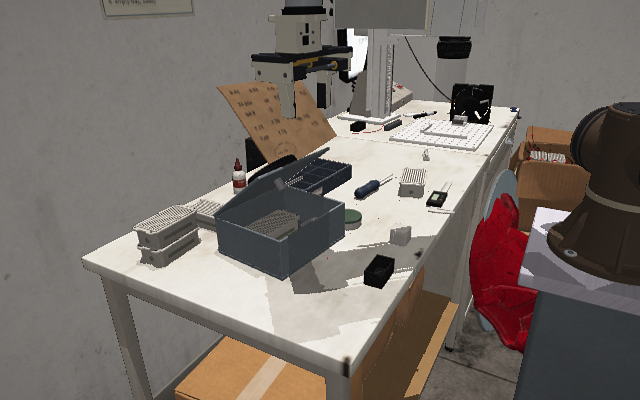

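The side view shows the open gripper above the panel (about (295,100)) with the fingers down and clear, and the bystanders untouched. Now move above the contact line and descend.

Call:
{"method": "apply_moves", "body": {
  "commands": [
    {"grip": 0, "slide": [0.008, -0.051, 0.02], "roll": 0},
    {"grip": 0, "slide": [0.008, -0.051, 0.05], "roll": 0},
    {"grip": 0, "slide": [0.008, -0.051, 0.07], "roll": 0},
    {"grip": 0, "slide": [0.008, -0.051, 0.084], "roll": 0}
  ]
}}

```text
time_s: 3.62
tcp_pos: [0.5558, 0.276, 0.1846]
eef_rot: [180.0, 0.0, -7.9]
contact_force: [-0.9, -0.3, 0.9]
gripper_width: 0.0875
```

```bash
python3 - <<'E'
from h import *
st()
rows([arc(t) for t in (.6,.525,.45,.375,.3,.2,.1,0)])
E
```

```text
{'time_s': 3.625, 'tcp_pos': [0.556, 0.276, 0.185], 'eef_rot': [179.957, 0.032, -7.864], 'contact_force': [-0.858, -0.34, 0.874], 'moment': [-0.144, 0.201, 0.017], 'gripper_width': 0.088}
[-0.007, -0.002, 0.01] -0.4
[-0.014, -0.002, 0.02] -0.4
[-0.02, -0.002, 0.031] -0.4
[-0.025, -0.002, 0.041] -0.4
[-0.029, -0.002, 0.052] -0.4
[-0.034, -0.002, 0.067] -0.4
[-0.037, -0.002, 0.083] -0.4
[-0.038, -0.002, 0.099] -0.4
```

Call:
{"method": "apply_moves", "body": {
  "commands": [
    {"grip": 0, "slide": [-0.007, -0.002, 0.01], "roll": 0},
    {"grip": 0, "slide": [-0.014, -0.002, 0.02], "roll": 0},
    {"grip": 0, "slide": [-0.02, -0.002, 0.031], "roll": 0},
    {"grip": 0, "slide": [-0.025, -0.002, 0.041], "roll": 0},
    {"grip": 0, "slide": [-0.029, -0.002, 0.052], "roll": 0}
  ]
}}

```text
time_s: 4.25
tcp_pos: [0.5271, 0.2825, 0.1331]
eef_rot: [-180.0, -0.0, -7.8]
contact_force: [-0.5, -0.2, 0.7]
gripper_width: 0.0873
```

```bash
python3 - <<'E'
from h import *
st()
rows([arc(t) for t in (.2,.1,0.05,0)])
E
```

```text
{'time_s': 4.25, 'tcp_pos': [0.527, 0.283, 0.133], 'eef_rot': [-179.978, -0.001, -7.833], 'contact_force': [-0.465, -0.228, 0.676], 'moment': [-0.068, 0.214, 0.047], 'gripper_width': 0.087}
[-0.005, 0.0, 0.016] -0.3
[-0.008, 0.0, 0.031] -0.3
[-0.008, 0.0, 0.039] -0.3
[-0.009, 0.0, 0.047] -0.3
```

```bash
python3 - <<'E'
from h import *
p,d=cap('side','s4.png');q,_=cap('top','t4.png')
cv2.imwrite('pics/v4.png',np.vstack([cv2.resize(p[60:300,180:400,::-1],(660,300)),cv2.resize(q[80:230,200:400,::-1],(660,300))]))
E
```

```text
(no output)
```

View pics/v4.png

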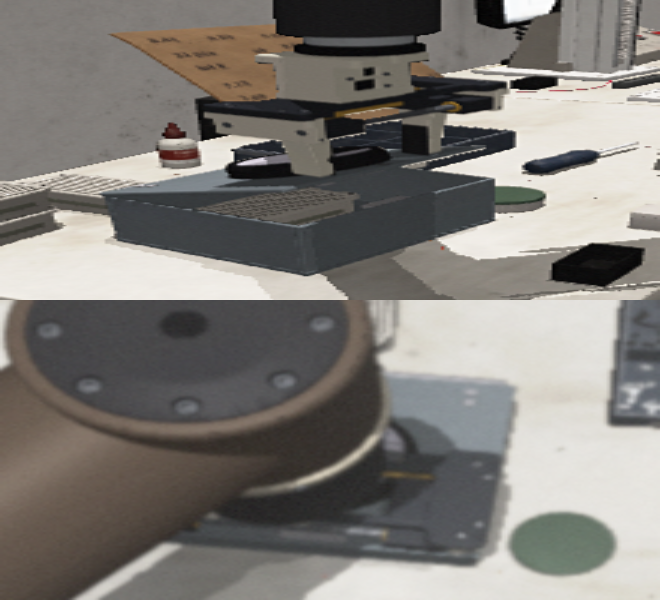

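The panel is coming down under the fingertips (it is at roughly 0.3 rad) and the tin is still clear to the right. I'll continue.

Call:
{"method": "apply_moves", "body": {
  "commands": [
    {"grip": 0, "slide": [-0.003, 0, 0.009], "roll": 0},
    {"grip": 0, "slide": [-0.005, 0, 0.018], "roll": 0},
    {"grip": 0, "slide": [-0.008, 0, 0.027], "roll": 0},
    {"grip": 0, "slide": [-0.008, 0, 0.036], "roll": 0},
    {"grip": 0, "slide": [-0.009, 0, 0.044], "roll": 0}
  ]
}}

```text
time_s: 4.97
tcp_pos: [0.5186, 0.2835, 0.0888]
eef_rot: [180.0, 0.0, -7.8]
contact_force: [0.5, -0.9, 0.7]
gripper_width: 0.0879
```

Call:
{"method": "apply_moves", "body": {
  "commands": [
    {"grip": 0, "slide": [0, 0, 0.002], "roll": 0},
    {"grip": 0, "slide": [0, 0, 0.004], "roll": 0}
  ]
}}

```text
time_s: 5.22
tcp_pos: [0.5186, 0.2834, 0.0862]
eef_rot: [180.0, 0.0, -7.8]
contact_force: [-7.5, -2.6, 16.5]
gripper_width: 0.0877
```

Call:
{"method": "apply_moves", "body": {
  "commands": [
    {"grip": 0, "slide": [0, 0, 0], "roll": 0},
    {"grip": 0, "slide": [0, 0, -0.03], "roll": 0},
    {"grip": 0.5, "slide": [-0.04, 0.03, -0.07], "roll": 0},
    {"grip": 0.5, "slide": [-0.06, 0.08, -0.1], "roll": 0},
    {"grip": 0.5, "slide": [-0.06, 0.14, -0.12], "roll": 0}
  ]
}}

```text
time_s: 5.85
tcp_pos: [0.4395, 0.1537, 0.207]
eef_rot: [-179.9, -0.1, -7.7]
contact_force: [1.8, 0.1, 1.7]
gripper_width: 0.0632
```

```bash
python3 - <<'E'
from h import *
st()
p,d=cap('wrist','w5.png');q,dt=cap('top','t5.png')
cv2.imwrite('pics/v5.png',np.vstack([cv2.resize(p[:,:,::-1],(480,300)),cv2.resize(q[80:230,200:400,::-1],(480,300))]))
E
```

```text
{'time_s': 5.85, 'tcp_pos': [0.439, 0.154, 0.207], 'eef_rot': [-179.886, -0.107, -7.691], 'contact_force': [1.772, 0.102, 1.664], 'moment': [-0.113, -0.128, 0.054], 'gripper_width': 0.063}
```

View pics/v5.png

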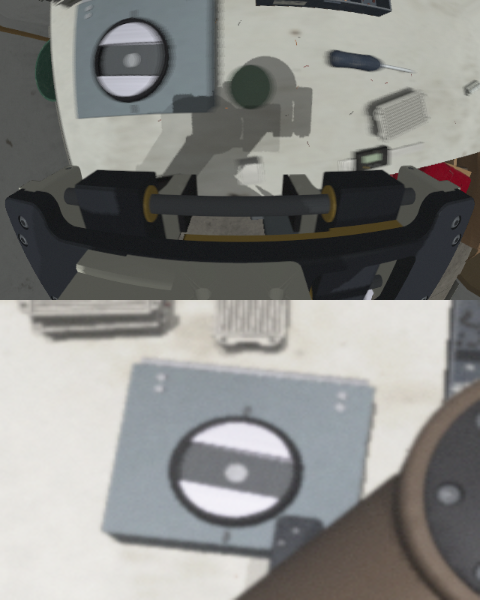

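```bash
python3 - <<'E'
from h import *
p,d=capture('top')
for o in('slot','fastener'): print(o,[(round(b['score'],2),np.round(c2w('top',b['position']),4).tolist()) for b in boxes_of(o,'top')[:2]])
c=get_calibration('top');K=np.array(c['mtx']);R=np.array(c['R']);t=np.array(c['t'])
vv,uu=np.mgrid[:400,:640]
W=(np.stack([(uu-K[0,2])/K[0,0]*d,(vv-K[1,2])/K[1,1]*d,d],-1)-t)@R
pr=(H-EX*.1);print('pred',pr)
r=np.hypot(W[...,0]-pr[0],W[...,1]-pr[1]);z=W[...,2]
k=(r<.1)&(r>.06)&(z>.07);A=W[k];print('lid',k.sum(),np.median(A[:,2]))
M=np.linalg.lstsq(np.c_[A[:,0],A[:,1],np.ones(len(A))],A[:,2],rcond=None)[0];print('slopes',M)
rz=(r<.065)&(z>.100);B=W[rz][:,:2].astype(np.float32);print('raised',rz.sum(),np.median(W[rz][:,2]),cv2.minEnclosingCircle(B))
fl=(r<.044)&(z<.096);C=W[fl][:,:2];cm=C.mean(0);v=np.linalg.svd(C-cm)[2][0];print('floor',fl.sum(),np.median(W[fl][:,2]),cm,'dir',np.degrees(np.arctan2(v[1],v[0])), cv2.minAreaRect(C.astype(np.float32)*1000))
bo=(r<.012);print('centre z',W[bo][:,2])
E
```

```text
slot [(0.89, [0.5734, 0.2786, 0.0892])]
fastener [(0.77, [0.5696, 0.28, 0.0918])]
pred [0.56626 0.27707 0.     ]
lid 3990 0.08602234252162186
slopes [-0.28830699 -0.10646466  0.29139479]
raised 1437 0.10435087049689429 ((0.5680927038192749, 0.276742547750473), 0.053713709115982056)
floor 855 0.08809400436393809 [0.57021057 0.27606677] dir -102.94581531628124 ((570.0789794921875, 275.85784912109375), (87.15235900878906, 38.5350456237793), 77.06970977783203)
centre z [0.08818029 0.0892128  0.08919224 0.08871812 0.08830943 0.08889254
 0.08846491 0.08919391 0.08968939 0.08929502 0.08839054 0.08935404
 0.08914032 0.08861447 0.08973997 0.08834524 0.0911747  0.08743075
 0.08976677 0.08687153 0.08881814 0.08827291 0.08873788 0.08896193
 0.08576083 0.0884232  0.08942411 0.0891392  0.08766852 0.0906064
 0.08678674 0.08708522 0.08729338 0.09014409 0.08881087 0.08823002
 0.08936784 0.08937265 0.08900207 0.09073009 0.08715792 0.08893849
 0.08922907 0.08637622 0.08724191 0.09007454 0.08863974 0.08821584
 0.08888395 0.08991794 0.08729034 0.08704356 0.08608012 0.09211141
 0.09122613 0.09115552 0.08699146 0.08917261 0.08919565 0.08993746
 0.08710988 0.08659967 0.08803101 0.08719219 0.08742321 0.08726629
 0.09161917 0.08809755 0.0895899  0.08880403 0.09044712 0.08421262
 0.08828908 0.08658626 0.09098309 0.08847762 0.09098769 0.08927621
 0.0926652  0.09115675 0.0886887  0.09139304 0.08658307 0.08436115
 0.08675828 0.09075954 0.08698162 0.08733464 0.09007248 0.08761285
 0.08877301 0.08736521 0.08710983 0.08754284 0.08601317 0.08889768
 0.08774177 0.08880462 0.08460943 0.08860876 0.09014491 0.08783043
 0.08758996 0.09183364 0.08860261 0.09133034 0.08641477 0.08717111
 0.08888588 0.0887029  0.09101653 0.08943952 0.08713005 0.08613081
 0.08688195 0.08881311 0.08762683 0.08961991 0.08530541 0.08823345]
```

```bash
python3 - <<'E'
from h import *
st()
rows([(.50,.21,.2,-9.5),(.55,.25,.18,-9.5),(.568,.2767,.15,-9.5),(.568,.2767,.13,-9.5)])
E
```

```text
{'time_s': 6.1, 'tcp_pos': [0.441, 0.154, 0.206], 'eef_rot': [-179.928, -0.053, -7.883], 'contact_force': [0.611, -0.293, -0.746], 'moment': [-0.083, 0.112, -0.019], 'gripper_width': 0.046}
[0.051, -0.063, 0.006] 1.6
[0.095, -0.11, 0.026] 1.6
[0.109, -0.139, 0.056] 1.6
[0.109, -0.139, 0.076] 1.6
```

Call:
{"method": "apply_moves", "body": {
  "commands": [
    {"grip": 0.6, "slide": [0.04, -0.045, 0], "roll": 1},
    {"grip": 0.6, "slide": [0.08, -0.09, 0.02], "roll": 2},
    {"grip": 0.6, "slide": [0.109, -0.139, 0.05], "roll": 2},
    {"grip": 0.6, "slide": [0.109, -0.139, 0.076], "roll": 2},
    {"grip": 0.6, "slide": [0.109, -0.139, 0.076], "roll": 2}
  ]
}}

```text
time_s: 6.72
tcp_pos: [0.5658, 0.277, 0.1248]
eef_rot: [179.7, 0.3, -9.8]
contact_force: [0.1, 0.2, -0.1]
gripper_width: 0.0353
```

```bash
python3 - <<'E'
from h import *
st()
rows([(.568,.2767,.12,-9.5),(.568,.2767,.107,-9.5),(.568,.2767,.098,-9.5),(.568,.2767,.093,-9.5)])
p,d=cap('side','s6.png')
cv2.imwrite('pics/v6.png',cv2.resize(p[100:280,200:400,::-1],(800,600)))
E
```

```text
{'time_s': 6.725, 'tcp_pos': [0.566, 0.277, 0.125], 'eef_rot': [179.663, 0.285, -9.801], 'contact_force': [0.144, 0.247, -0.066], 'moment': [-0.132, 0.117, -0.001], 'gripper_width': 0.035}
[0.002, -0.0, 0.005] -0.3
[0.002, -0.0, 0.018] -0.3
[0.002, -0.0, 0.027] -0.3
[0.002, -0.0, 0.032] -0.3
```

View pics/v6.png

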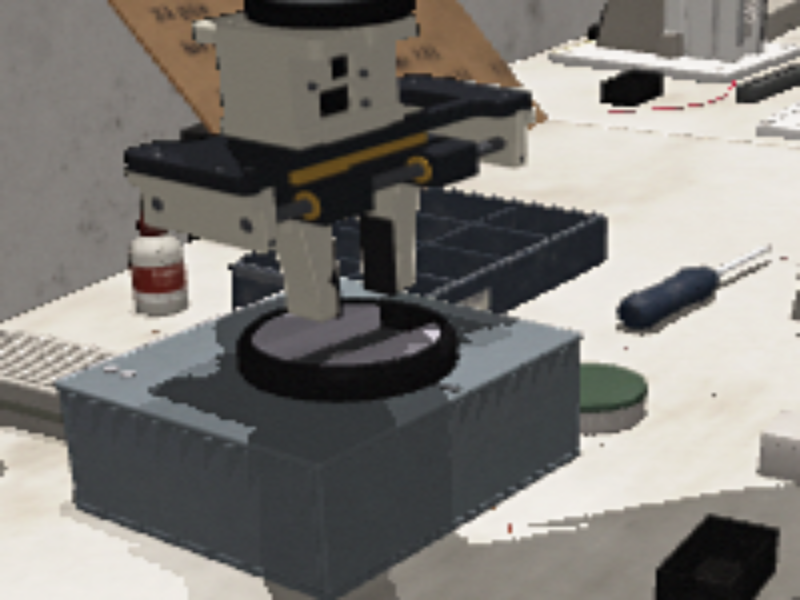

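The panel is shut level, and the tips (near pixels (310,310) and (390,290)) hang above the slot, in line with it. I'll lower them in.

Call:
{"method": "apply_moves", "body": {
  "commands": [
    {"grip": 0.6, "slide": [0.002, 0, 0.009], "roll": 0},
    {"grip": 0.6, "slide": [0.002, 0, 0.018], "roll": 0},
    {"grip": 0.6, "slide": [0.002, 0, 0.026], "roll": 0},
    {"grip": 0.6, "slide": [0.002, 0, 0.032], "roll": 0}
  ]
}}

```text
time_s: 7.28
tcp_pos: [0.5691, 0.2765, 0.097]
eef_rot: [-180.0, -0.0, -9.8]
contact_force: [0.9, 0.3, -0.4]
gripper_width: 0.035
```

Call:
{"method": "apply_moves", "body": {
  "commands": [
    {"grip": 0.6, "slide": [0, 0, 0.002], "roll": 8},
    {"grip": 0.6, "slide": [0, 0, 0.002], "roll": 16},
    {"grip": 0.6, "slide": [0, 0, 0.002], "roll": 24},
    {"grip": 0.6, "slide": [0, 0, 0.002], "roll": 32},
    {"grip": 0.6, "slide": [0, 0, 0.002], "roll": 40}
  ]
}}

```text
time_s: 7.9
tcp_pos: [0.5691, 0.2763, 0.0951]
eef_rot: [180.0, -0.0, -50.1]
contact_force: [0.1, 0.4, -1.0]
gripper_width: 0.035
```

```bash
python3 - <<'E'
from h import *
st()
p,d=cap('side','s7.png')
cv2.imwrite('pics/v7.png',cv2.resize(p[100:280,200:400,::-1],(600,450)))
E
```

```text
{'time_s': 7.9, 'tcp_pos': [0.569, 0.276, 0.095], 'eef_rot': [179.988, -0.01, -50.104], 'contact_force': [0.069, 0.439, -1.018], 'moment': [-0.202, 0.163, 0.124], 'gripper_width': 0.035}
```

View pics/v7.png

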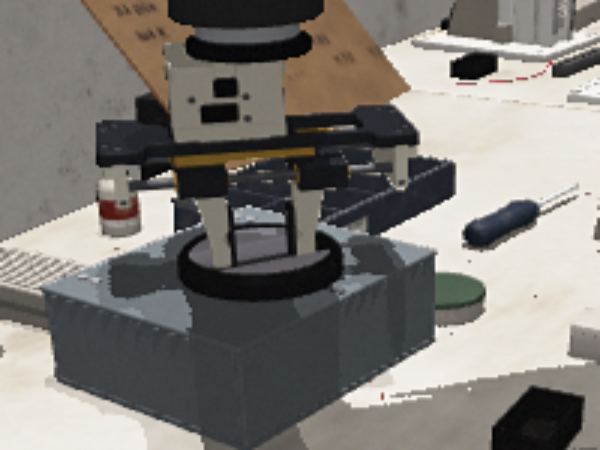

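Both tips are down in the slot and the rotor is turning with them. The rest of the turn comes next.

Call:
{"method": "apply_moves", "body": {
  "commands": [
    {"grip": 0.6, "slide": [0, 0, 0], "roll": 9},
    {"grip": 0.6, "slide": [0, 0, 0], "roll": 18},
    {"grip": 0.6, "slide": [0, 0, 0], "roll": 27},
    {"grip": 0.6, "slide": [0, 0, 0], "roll": 36},
    {"grip": 0.6, "slide": [0, 0, 0], "roll": 45}
  ]
}}

```text
time_s: 8.57
tcp_pos: [0.5689, 0.2772, 0.0951]
eef_rot: [180.0, 0.0, -95.0]
contact_force: [-3.2, 2.0, -0.4]
gripper_width: 0.0352
```

```bash
python3 -c "
from h import *
st()"
```

```text
{'time_s': 8.575, 'tcp_pos': [0.569, 0.277, 0.095], 'eef_rot': [179.988, 0.045, -94.99], 'contact_force': [-3.18, 1.986, -0.398], 'moment': [1.036, 0.919, 0.043], 'gripper_width': 0.035}
```

Call:
{"method": "apply_moves", "body": {
  "commands": [
    {"grip": 0.6, "slide": [0, 0, 0], "roll": 6},
    {"grip": 0.6, "slide": [0, 0, 0], "roll": 11},
    {"grip": 0.6, "slide": [0, 0, 0], "roll": 14},
    {"grip": 0.6, "slide": [0, 0, 0], "roll": 16}
  ]
}}

```text
time_s: 9.07
tcp_pos: [0.5689, 0.2774, 0.0951]
eef_rot: [180.0, 0.1, -110.8]
contact_force: [-2.1, 4.3, -0.5]
gripper_width: 0.0351
```

```bash
python3 -c "
from h import *
st()"
```

```text
{'time_s': 9.075, 'tcp_pos': [0.569, 0.277, 0.095], 'eef_rot': [179.977, 0.055, -110.803], 'contact_force': [-2.109, 4.298, -0.459], 'moment': [1.621, 1.119, 0.088], 'gripper_width': 0.035}
```

Call:
{"method": "apply_moves", "body": {
  "commands": [
    {"grip": 0.6, "slide": [0, 0, 0], "roll": 2},
    {"grip": 0.6, "slide": [0, 0, 0], "roll": 4},
    {"grip": 0.6, "slide": [0, 0, 0], "roll": 4}
  ]
}}

```text
time_s: 9.45
tcp_pos: [0.569, 0.2774, 0.0951]
eef_rot: [180.0, 0.1, -114.8]
contact_force: [-2.9, 4.8, -0.7]
gripper_width: 0.0351
```

```bash
python3 -c "
from h import *
st()"
```

```text
{'time_s': 9.45, 'tcp_pos': [0.569, 0.277, 0.095], 'eef_rot': [179.976, 0.062, -114.8], 'contact_force': [-2.885, 4.802, -0.677], 'moment': [1.83, 1.151, 0.08], 'gripper_width': 0.035}
```

Call:
{"method": "apply_moves", "body": {
  "commands": [
    {"grip": 0.6, "slide": [0, 0, 0], "roll": 2},
    {"grip": 0.6, "slide": [0, 0, 0], "roll": 4},
    {"grip": 0.6, "slide": [0, 0, 0], "roll": 5},
    {"grip": 0.6, "slide": [0, 0, 0], "roll": 5}
  ]
}}

```text
time_s: 9.95
tcp_pos: [0.5691, 0.2778, 0.0952]
eef_rot: [-180.0, 0.0, -119.5]
contact_force: [-3.0, 6.0, -0.7]
gripper_width: 0.0355
```

```bash
python3 -c "
from h import *
st()
p,d=cap('side','s8.png')
cv2.imwrite('pics/v8.png',cv2.resize(p[100:280,200:400,::-1],(800,600)))"
```

```text
{'time_s': 9.95, 'tcp_pos': [0.569, 0.278, 0.095], 'eef_rot': [-179.971, 0.044, -119.499], 'contact_force': [-2.988, 5.987, -0.679], 'moment': [2.08, 1.204, 2.534], 'gripper_width': 0.036}
```

View pics/v8.png

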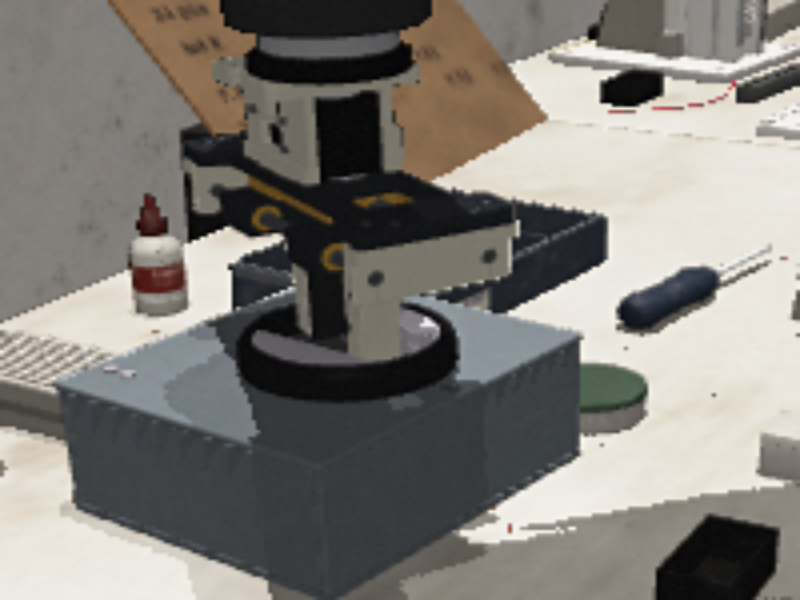

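The moment about z has jumped from 0.08 to 2.5 N m, so the rotor is on its stop. I'll roll back within the play and withdraw straight up.

Call:
{"method": "apply_moves", "body": {
  "commands": [
    {"grip": 0.6, "slide": [0, 0, 0], "roll": -7},
    {"grip": 0.6, "slide": [0, 0, 0], "roll": -14},
    {"grip": 0.6, "slide": [0, 0, -0.02], "roll": -14},
    {"grip": 0.6, "slide": [0, 0, -0.06], "roll": -14},
    {"grip": 0.6, "slide": [0, 0, -0.1], "roll": -14}
  ]
}}

```text
time_s: 10.62
tcp_pos: [0.5693, 0.276, 0.1961]
eef_rot: [-180.0, -0.1, -105.8]
contact_force: [0.5, 0.3, -0.4]
gripper_width: 0.0353
```

```bash
python3 -c "
from h import *
st()
rows([(.52,.24,.2,-105),(.48,.20,.2,-105),(.45,.15,.2,-105),(.43,.1,.2,-105)])"
```

```text
{'time_s': 10.625, 'tcp_pos': [0.569, 0.276, 0.196], 'eef_rot': [-179.994, -0.063, -105.787], 'contact_force': [0.511, 0.298, -0.419], 'moment': [0.123, -0.071, -0.048], 'gripper_width': 0.035}
[0.048, 0.038, -0.004] -0.8
[0.097, 0.065, -0.004] -0.8
[0.154, 0.08, -0.004] -0.8
[0.207, 0.086, -0.004] -0.8
```

Call:
{"method": "apply_moves", "body": {
  "commands": [
    {"grip": 0.6, "slide": [0.048, 0.038, -0.01], "roll": 0},
    {"grip": 0.6, "slide": [0.097, 0.065, -0.02], "roll": 0},
    {"grip": 0.6, "slide": [0.154, 0.08, -0.03], "roll": 0},
    {"grip": 0.6, "slide": [0.21, 0.086, -0.04], "roll": 0},
    {"grip": 0.6, "slide": [0.26, 0.09, -0.04], "roll": 0}
  ]
}}

```text
time_s: 11.25
tcp_pos: [0.411, 0.0494, 0.2363]
eef_rot: [-179.9, 0.1, -105.7]
contact_force: [0.9, -0.4, 0.2]
gripper_width: 0.0351
```

```bash
python3 - <<'E'
from h import *
st()
p,d=capture('top')
cv2.imwrite('pics/v9.png',cv2.resize(p[80:290,200:400,::-1],(570,600)))
for o in('gauge_mid','tub_mid','tin_mid'): print(o,[(round(b['score'],2),np.round(c2w('top',b['position']),4).tolist()) for b in boxes_of(o,'top')[:2]])
c=get_calibration('top');K=np.array(c['mtx']);R=np.array(c['R']);t=np.array(c['t'])
vv,uu=np.mgrid[:400,:640]
W=(np.stack([(uu-K[0,2])/K[0,0]*d,(vv-K[1,2])/K[1,1]*d,d],-1)-t)@R
r=np.hypot(W[...,0]-.568,W[...,1]-.2767);z=W[...,2]
a=(W[...,:2]-H[:2])@EX[:2]
k=(r<.1)&(r>.06)&(abs(z-.09)<.02);A=W[k];M=np.polyfit(a[k],A[:,2],1);print('lid slope,z',M,np.median(A[:,2]))
fl=(r<.044)&(z<.096);C=W[fl][:,:2];cm=C.mean(0);v=np.linalg.svd(C-cm)[2][0];print('floor',fl.sum(),cm,'dir',np.degrees(np.arctan2(v[1],v[0])), cv2.minAreaRect(C.astype(np.float32)*1000))
E
```

```text
{'time_s': 11.25, 'tcp_pos': [0.411, 0.049, 0.236], 'eef_rot': [-179.875, 0.075, -105.746], 'contact_force': [0.922, -0.437, 0.239], 'moment': [-0.032, -0.056, -0.024], 'gripper_width': 0.035}
gauge_mid [(0.52, [0.3742, 0.1527, 0.0314]), (0.22, [0.5684, 0.282, 0.0903])]
tub_mid [(0.95, [0.3606, 0.2936, 0.0002])]
tin_mid [(0.94, [0.5094, 0.1367, 0.0199])]
lid slope,z [0.00204138 0.08611349] 0.08597891426914901
floor 872 [0.56837898 0.27781927] dir 171.95022869124816 ((568.5357055664062, 277.699951171875), (39.41517639160156, 87.1020736694336), 82.34339141845703)
```

View pics/v9.png

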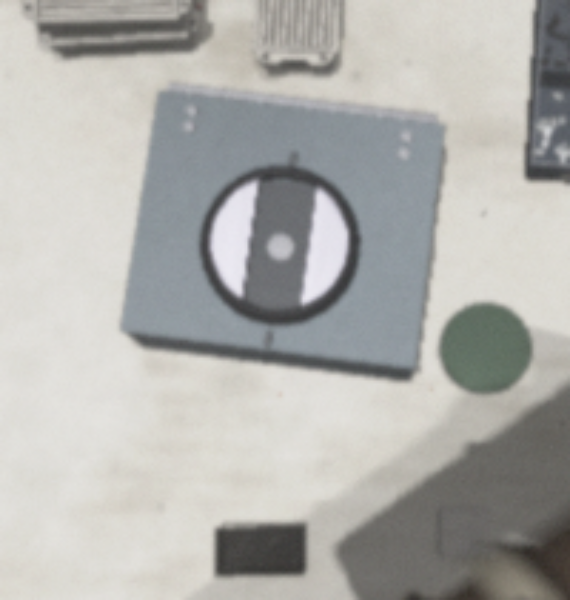

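The picture shows the slot running front to back, in line with both raised marks (about (293,158) and (268,338)). The panel is level, and the tin and tub are unmoved.

```bash
python3 -c "
from plant import *
print(close_job())"
```

```text
the job is handed in; nothing more can be done
None
```

The panel is shut and the fastener is turned to its locked stop. I handed the job in at about 11.5 s of the 48 s allowed; no verdict is reported.

I pushed the panel down with both open fingertips, following its arc until it met the rim (about 17 N). I then set both fingertips in the slot, one at each end, and turned clockwise to the stop. The moment about the vertical axis jumped from 0.08 to 2.5 N m there. I rolled back within the slot's play, lifted straight out and moved clear.

**Last checks from the top camera:**
- **Panel:** its slope is about 0.002 rad and its top face is 86 mm above the bench, as it should be when shut.
- **Fastener:** the slot points at 172.0° against the locked direction of about 172.5°, and it lines up with the raised marks.
- **Bystanders:** the gauge block, tub and tin were found within about 4 mm of their first measured positions. The gauge block's detection was weak (score 0.52) because it lay in the arm's shadow.
- **Robot:** it was free of contact, with about 1 N on the force sensor.

One reading disagreed: before I turned it, the slot measured about 5° clockwise of the fully open direction. I took that as measurement error or a slight initial turn, and it had no effect on the result.

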